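Size-class a clay loom weight with a go / no-go gauge

TASK

Check the bore of the clay ring weight in the wooden cradle with the two-pronged gauge: lower the thin go prong into the bore until it is fully home, lift it out, then set the wide no-go prong gently down over the same bore so that it rests on the rim and is refused. Afterwards stand the gauge upright on its cork mat again, and do not shift the flat pot ring.

Things in the scene. Friction and masses are not known exactly. Their poses are not given: they have to be found in the camera images.
- gauge: loose metal gauge, 0.35 kg: level bar (136x24x14 mm) on two round prongs 40 mm long: go prong 30 mm thick (nose tapering to 18) at x = -52.5 mm, no-go prong 60 mm thick, flat foot, at x = +52.5 mm. Black grip block on the bar over the origin (and the centre of mass): 36 mm along x, 22 along y, 54 to 100 mm above the feet. Origin midway between the prongs, level with their feet; z up.
- weight: terracotta ring 110 mm across, 50 high, held fast in a round wooden cradle 132 mm across; upright bore 46 mm wide, 50 deep. Origin at the centre of the bore's mouth, level with the ring's flat top, 62 mm above the table; z up. The go prong enters until the bar lies on the rim (40 mm); the no-go prong cannot enter.
- mat: brown cork mat, fixed, 220 mm along its x axis, 130 mm along y, 4 mm thick, on which the gauge stands at the start with its bar roughly along the mat's x axis. Origin at the centre of its underside.
- pot_ring: bystander: flat terracotta pot ring lying loose on the table, 130 mm across, 26 mm high, with a wide 88 mm opening. Not to be gauged. Origin at the centre of its underside.
Things that resemble listed ones, but are neither listed nor needed, are in the scene too. Of the things like the gauge, leave any that is blue or green; of the rest the smaller one is meant.

How it is judged:
By the outcome, as a careful person would: the job done as asked, in the order asked, and still so for the second after the job is handed in, with the robot touching nothing.
It also fails if it takes over 58 s, if anything falls off the work surface, if the arm or the gripper's body presses on something with over 40 N, if the wrist force passes 120 N, or if a joint passes its speed limit or range.

ROBOT

A 6-joint arm with a two-finger parallel gripper is mounted at the origin on the work surface. World frame = base frame: x ahead of the robot, y to its left, z up, the work surface at z = 0. Lengths are in m, angles in degrees, forces in N, time in s.
With the tool pointing down it reaches from about 0.25 to 0.725 m from the base axis. Payload 9.7 kg.
Tool frame: the origin (TCP) lies at the very end of the fingers, on their centre line; the grasp point (between the pads) lies 19 mm behind it; z points along the fingers, y is the direction in which the jaws open and shut (so a half turn about z gives the same grasp; the last joint's range is limited). The gripper opens to 85 mm and grips with 20 to 120 N. Pads are 22 mm wide; open, the fingers measure 114 mm over their backs; the gripper's body (76 mm by 85 mm) begins 54 mm behind the grasp point. The pads swing forward as they close: fully open they stand 13 mm farther back than shut.
Start: joints at [-65.604, 4.979, 10.078, 95.1, 0, 90], TCP at [0.227, -0.501, 0.231] pointing down, gripper open.
Joint ranges: [-179.16, 179.16], [-48.56, 103.87], [-65.8, 70.77], [-126.05, 130.52], [-82.76, 87.17], [-180, 180]. Speed limits (degrees/s): [127.2, 127.2, 147.25, 180, 180, 180].

INTERFACE

Orientations are given as [roll, pitch, yaw] about the fixed x, y, z axes, in that order (R = Rz(yaw) Ry(pitch) Rx(roll)).
In Python, from workcell import bot gives the robot as it stands.
- The arm moves only by the shell command python3 -m pendant 'ROWS' [FORCE]. ROWS is JSON, a list that holds one entry, the list of rows, each a list of 7 numbers: the shift along the tool's x, y, z in cm, then the turn, a rotation vector about the tool's x, y, z in rad, then the opening in per cent of the stroke, from 0 (shut) to 100 (fully open). In form: [[[dx, dy, dz, ax, ay, az, gripper], ...]]. A call has 1 to 5 rows; each row shifts and turns the pose as measured when the row begins, along the tool's axes as they then stand; what a row does not reach is not made up. A row lasts 1/12 s, in which the tool goes at most 41.7 mm and 7.16 degrees, less where a joint would pass 70% of its speed; a pose out of reach is approached as far as the arm can. A call with a gripper value outside its range is refused whole. The fingers move at their own pace and stop on an object; FORCE is the grip in N (left out, the last holds). Time passes only in rows, so rows that do not move let the fingers close. It gives the time, the measured TCP pose, the force and the opening at its end, in the units of the state.
- bot.get_obs(): the state, without advancing time (a new reading comes with each control period).
- bot.camera(name): name is "side" or "top"; returns the picture (384x512x3 uint8, red, green, blue); there is no depth.
- bot.get_calibration(name): a dict with "intrinsics" (3x3 intrinsics, pixels), "pose" (4x4, takes a point from camera to world coordinates). Camera axes: x right, y down, z forward; pixel columns grow to the right and rows downward; lengths in m; the calibration is good to about 2 mm. A picture is of the moment at which its call begins. get_calibration takes no time and is no camera call.
- bot.job_done(): hands the job in, once; it reports no verdict.
Trained networks look in the newest picture that a camera, given by its name, has taken for a name from the list of things; names that differ only in an ending like _2 or _b are one class to them, and where a whole thing is asked for, a point or a joint stands for the part that bears it (a point fixed in the world has none). Each returns a list of dicts, best first, with "confidence" (0 to 1); they miss things now and then, are a little off and sometimes report something else, mostly with a low value. They report only what shows in the picture. A call takes as long as a camera call. They do not tell look-alikes from the thing itself.
- bot.masks_of(camera, thing): "pixels" (384x512 bool, what is visible of it) and "extent" ([left, top, right, bottom] in pixels, round what is visible of it).
- bot.mark_of(camera, thing): "uv" ([column, row] in pixels: a listed point, or the origin of a listed thing).
The state is a dict: "time": time; "q": joint angles; "qd": joint speeds; "joint_efforts": joint torques, N m; "ee_pos": TCP position; "tcp_rot": TCP orientation; "wrist_force": force on the tool from outside, world axes, zero at the start; "torque": the same for the moment, N m; "opening": finger opening in m.
Only numpy, scipy, OpenCV 4.12 (cv2) and the standard library are available. Lean on these libraries where they do the work, as an engineer would, in place of code of your own. Each camera call takes 0.05 s, during which the arm holds its last target. There are 200 camera calls.

## Working session

There is one attempt and no reset: what is moved stays moved. The work goes in short steps, Python scripts to look and compute and a shell command to move; the robot and the scene stay as the last step left them, time stands still between calls to the robot, and variables do not carry over. Pictures are saved under pics/ and viewed, about 8 in all and at most 12, crops included, and the job is handed in when it is done.

```bash
ls; mkdir -p pics
cat > h.py <<'E'
import numpy as np, cv2
from workcell import bot
def ray(cam,uv):
    c=bot.get_calibration(cam);K=np.array(c['intrinsics']);T=np.array(c['pose'])
    d=T[:3,:3]@np.linalg.solve(K,[uv[0],uv[1],1.]);return T[:3,3],d
def at_z(cam,uv,z):
    o,d=ray(cam,uv);return o+d*(z-o[2])/d[2]
def proj(cam,p):
    c=bot.get_calibration(cam);K=np.array(c['intrinsics']);T=np.array(c['pose'])
    q=K@(T[:3,:3].T@(np.atleast_2d(p)-T[:3,3]).T);return (q[:2]/q[2]).T
def save(cam,name):
    im=bot.camera(cam);cv2.imwrite(f'pics/{name}.png',im[...,::-1]);return im
E
python3 - <<'E'
from h import *
np.set_printoptions(precision=3,suppress=True)
a=save('top','t0');b=save('side','s0')
cv2.imwrite('pics/both.png',cv2.resize(np.vstack([a,b])[...,::-1],None,fx=.78,fy=.78))
for cam in('top','side'):
    print(cam,np.array(bot.get_calibration(cam)['pose'])[:3,3])
    for t in('gauge','weight','mat','pot_ring'):
        for m in bot.mark_of(cam,t): print(t,m['uv'],round(m['confidence'],2))
        for m in bot.masks_of(cam,t): print('  mask',m['extent'],round(m['confidence'],2))
E
```

```text
pics
top [ 0.373 -0.082  1.103]
gauge [162.3, 232.5] 0.74
gauge [378.6, 158.9] 0.69
gauge [314.8, 154.0] 0.66
gauge [347.5, 251.1] 0.6
  mask [144.7, 203.0, 174.9, 277.0] 0.94
  mask [357.3, 133.8, 402.7, 176.8] 0.77
  mask [319.3, 223.8, 388.5, 266.9] 0.67
  mask [302.5, 120.7, 327.2, 174.0] 0.65
  mask [121.0, 139.0, 171.6, 185.3] 0.33
weight [220.3, 162.3] 0.66
  mask [202.7, 143.2, 249.7, 185.6] 0.97
mat [310.1, 156.0] 0.89
  mask [285.8, 117.2, 335.1, 192.6] 0.87
pot_ring [148.1, 162.5] 0.77
  mask [123.5, 142.7, 169.1, 186.7] 0.97
side [-0.146  0.711  0.746]
gauge [298.0, 155.0] 0.86
gauge [238.6, 291.8] 0.84
gauge [259.7, 173.5] 0.6
  mask [204.0, 245.6, 276.7, 319.4] 0.91
  mask [239.3, 144.0, 280.1, 184.3] 0.68
  mask [273.9, 129.7, 317.4, 161.5] 0.57
weight [218.0, 201.6] 0.95
  mask [194.3, 193.9, 244.4, 232.2] 0.77
mat [262.8, 179.2] 0.92
pot_ring [159.3, 265.9] 0.62
  mask [132.6, 240.8, 186.1, 282.3] 0.74
```

View pics/both.png

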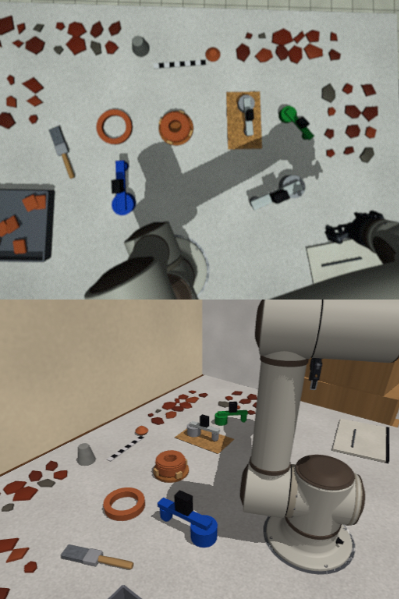

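Candidates like the gauge in the top picture are blue (160,240) and green (378,158), both excluded. That leaves grey on the cork mat (315,150) and a larger grey one (353,247). The one on the mat looks smaller and stands on the mat as described, so I'll confirm it in a crop.

Run:
```python
from h import *
np.set_printoptions(precision=4,suppress=True)
a=cv2.imread('pics/t0.png');b=cv2.imread('pics/s0.png')
f=lambda i,x,y,w,h:cv2.resize(i[y:y+h,x:x+w],(800,300),interpolation=cv2.INTER_CUBIC)
c1=cv2.resize(a[110:275,190:410],(800,600),interpolation=cv2.INTER_CUBIC)
cv2.imwrite('pics/c1.png',c1)
c2=cv2.resize(b[125:245,180:340],(800,600),interpolation=cv2.INTER_CUBIC)
cv2.imwrite('pics/c2.png',c2)
print('weight top/side',at_z('top',[220.3,162.3],.062),at_z('side',[218,201.6],.062))
print('mat',at_z('top',[310.1,156],0),at_z('side',[262.8,179.2],0))
print('gauge',at_z('top',[314.8,154],.004),at_z('side',[259.7,173.5],.004))
print('pot',at_z('top',[148.1,162.5],0))
for t in('gauge','weight','mat'):
    for m in bot.masks_of('top',t):
        c=np.argwhere(m['pixels']).mean(0)[::-1]; r=cv2.minAreaRect(np.argwhere(m['pixels'])[:,::-1].astype(np.float32));print(t,c,r)
print(bot.get_calibration('top')['intrinsics'],np.array(bot.get_calibration('top')['pose']))
```

```text
weight top/side [0.5187 0.0168 0.062 ] [0.5257 0.0028 0.062 ]
mat [ 0.5524 -0.242   0.    ] [ 0.5524 -0.2473  0.    ]
gauge [ 0.558  -0.2552  0.004 ] [ 0.5784 -0.2651  0.004 ]
pot [0.5218 0.2339 0.    ]
gauge [155.7751 244.5709] ((158.5, 240.0), (70.0, 31.0), 90.0)
gauge [378.9039 154.7362] ((380.6501159667969, 157.25399780273438), (53.97978973388672, 23.45718765258789), 42.709388732910156)
gauge [360.0777 245.6943] ((354.0704040527344, 244.3127899169922), (31.75999641418457, 74.19999694824219), 73.73979187011719)
gauge [317.0162 144.3903] ((315.0, 147.5), (51.0, 22.0), 90.0)
gauge [146.2203 162.0009] ((146.25001525878906, 162.25001525878906), (45.961936950683594, 45.25482940673828), 45.0)
weight [225.2292 163.5423] ((225.0, 163.5), (43.0, 44.0), 90.0)
mat [311.6591 155.8727] ((312.5643615722656, 153.80126953125), (75.30912780761719, 45.471012115478516), 87.95458984375)
[[377.0908   0.     261.4741]
 [  0.     377.0908 188.9117]
 [  0.       0.       1.    ]] [[ 0.021  -0.9972  0.0712  0.3728]
 [-0.9996 -0.0222 -0.0163 -0.0822]
 [ 0.0178 -0.0708 -0.9973  1.1033]
 [ 0.      0.      0.      1.    ]]
```

View pics/c1.png

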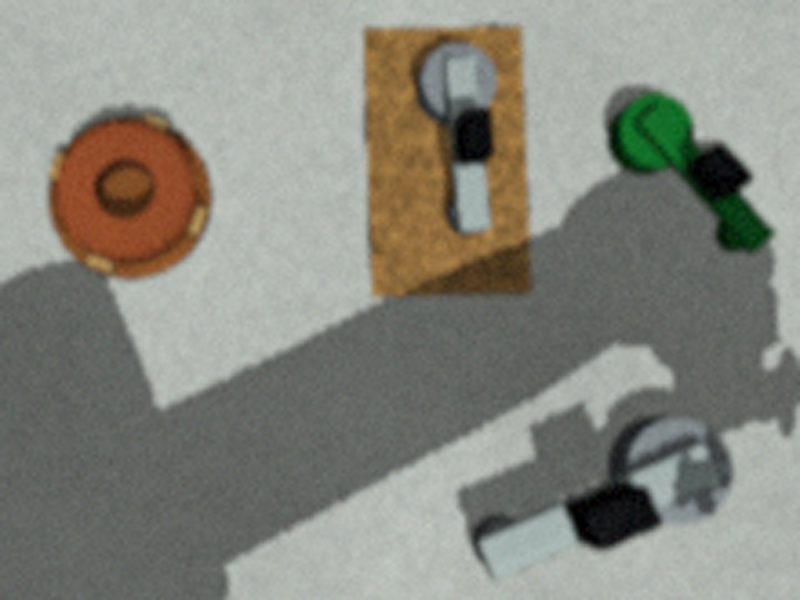

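View pics/c2.png

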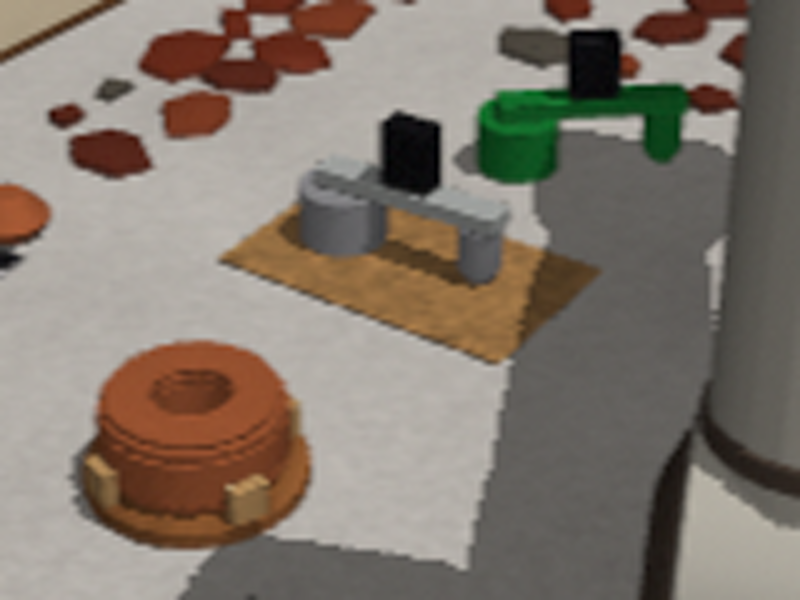

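Confirmed. The gauge on the mat (crop 460,140) is the smaller of the two grey ones: its no-go prong is about 80 px across, against about 120 px for the one at (620,480). The wide prong points away from the robot (+x) and the go prong is nearer. Next I'll fit accurate poses.

```bash
cat > fit.py <<'E'
from h import *
from scipy.optimize import minimize
def circ(r,z,x=0,n=40):
    t=np.linspace(0,2*np.pi,n);return np.c_[x+r*np.cos(t),r*np.sin(t),0*t+z]
def box(a,b,c,d,e,f): return np.array([[x,y,z] for x in(a,b) for y in(c,d) for z in(e,f)])
PARTS=[box(-.068,.068,-.012,.012,.040,.054),box(-.018,.018,-.011,.011,.054,.100),
 np.r_[circ(.009,0,-.0525),circ(.015,.008,-.0525),circ(.015,.04,-.0525)],np.r_[circ(.03,0,.0525),circ(.03,.04,.0525)]]
def sil(cam,p,z0,shape=(384,512),s=4,roi=None):
    x,y,w=p;R=np.array([[np.cos(w),-np.sin(w),0],[np.sin(w),np.cos(w),0],[0,0,1]]);m=np.zeros((shape[0]*s,shape[1]*s),np.uint8)
    for P in PARTS:
        u=proj(cam,P@R.T+[x,y,z0]);cv2.fillConvexPoly(m,cv2.convexHull((u*s+s/2-.5).round().astype(np.int32)),1)
    return cv2.resize(m.astype(np.float32),(shape[1],shape[0]),interpolation=cv2.INTER_AREA)
def fit_gauge(ims,p0,z0,thr=60):
    obs={}
    for cam,im in ims.items():
        h=cv2.cvtColor(im,cv2.COLOR_RGB2HSV);k=cv2.dilate((sil(cam,p0,z0)>0).astype(np.uint8),np.ones((13,13)))
        obs[cam]=((h[...,1]<thr)|(h[...,2]<45)).astype(np.float32)*k,k
    def cost(q):
        p=[p0[0]+q[0]/100,p0[1]+q[1]/100,p0[2]+q[2]/10]
        return sum(np.abs(sil(c,p,z0)-o)[k>0].sum() for c,(o,k) in obs.items())
    r=minimize(cost,[0,0,0],method='Nelder-Mead',options=dict(initial_simplex=[[0,0,0],[1,0,0],[0,1,0],[0,0,1.5]]))
    return p0+r.x*[.01,.01,.1],r.fun,{c:float(o.sum()) for c,(o,k) in obs.items()}
def fit_ring(im,cam,p0,rs,z):
    g=cv2.GaussianBlur(im[...,0].astype(np.float32),(0,0),1)
    G=np.hypot(cv2.Sobel(g,-1,1,0),cv2.Sobel(g,-1,0,1))
    def cost(q):
        u=np.vstack([proj(cam,circ(r,z)+[p0[0]+q[0]/100,p0[1]+q[1]/100,0]) for r in rs]).astype(np.float32)
        return -cv2.remap(G,u[None,:,0],u[None,:,1],1).mean()
    best=min((minimize(cost,s,method='Nelder-Mead') for s in([0,0],[.5,0],[-.5,0],[0,.5],[0,-.5])),key=lambda r:r.fun)
    return p0+best.x/100,best.fun
E
python3 - <<'E'
from fit import *
np.set_printoptions(precision=4,suppress=True)
ims={c:cv2.imread(f'pics/{c[0]}0.png')[...,::-1].copy() for c in('top','side')}
print('guess',at_z('top',[316.8,125.7],.058),at_z('top',[320.1,173.5],.058))
for cs in(['top'],['side'],['top','side']):
    print(cs,fit_gauge({c:ims[c] for c in cs},np.array([.565,-.255,0.0]),.004))
for c in ims: 
    for rs in([.023],[.055],[.023,.055]): print(c,rs,fit_ring(ims[c],c,np.array([.522,.010]),rs,.062))
print('pot',fit_ring(ims['top'],'top',np.array([.522,.23]),[.044,.065],.026))
o=bot.get_obs();print(o['time'],o['ee_pos'],o['tcp_rot'],o['wrist_force'],o['opening'])
E
```

```text
guess [ 0.6296 -0.2515  0.058 ] [ 0.4942 -0.2622  0.058 ]
['top'] (array([ 0.5654, -0.2565,  0.0975]), np.float64(155.4375), {'top': 781.0})
['side'] (array([ 0.5736, -0.2696,  0.2134]), np.float64(555.5625), {'side': 1303.0})
['top', 'side'] (array([ 0.5655, -0.2572,  0.0972]), np.float64(773.375), {'top': 781.0, 'side': 1303.0})
top [0.023] (array([0.522, 0.007]), np.float64(-151.02627563476562))
top [0.055] (array([0.5142, 0.01  ]), np.float64(-87.79988861083984))
top [0.023, 0.055] (array([0.522 , 0.0085]), np.float64(-103.6312026977539))Traceback (most recent call last):
  File "<stdin>", line 8, in <module>
  File "fit.py", line 29, in fit_ring
    best=min((minimize(cost,s,method='Nelder-Mead') for s in([0,0],[.5,0],[-.5,0],[0,.5],[0,-.5])),key=lambda r:r.fun)
  File "fit.py", line 29, in <genexpr>
    best=min((minimize(cost,s,method='Nelder-Mead') for s in([0,0],[.5,0],[-.5,0],[0,.5],[0,-.5])),key=lambda r:r.fun)
              ~~~~~~~~^^^^^^^^^^^^^^^^^^^^^^^^^^^^^
    res = _minimize_neldermead(fun, x0, args, callback, bounds=bounds,
                               **options)
    fxr = func(xr)
    fx = function(np.copy(x), *(wrapper_args + args))
  File "fit.py", line 27, in cost
    u=np.vstack([proj(cam,circ(r,z)+[p0[0]+q[0]/100,p0[1]+q[1]/100,0]) for r in rs]).astype(np.float32)
                 ~~~~^^^^^^^^^^^^^^^^^^^^^^^^^^^^^^^^^^^^^^^^^^^^^^^^^
  File "h.py", line 9, in proj
    c=bot.get_calibration(cam);K=np.array(c['intrinsics']);T=np.array(c['pose'])
ValueError: time passes only in moves, steps and waits
```

```bash
python3 - <<'E'
import re
s=open('h.py').read()
s=s.replace("def ray","import functools\n@functools.cache\ndef cal(cam): return bot.get_calibration(cam)\ndef ray",1).replace("c=bot.get_calibration(cam)","c=cal(cam)")
open('h.py','w').write(s)
E
python3 - <<'E'
from fit import *
np.set_printoptions(precision=4,suppress=True)
ims={c:cv2.imread(f'pics/{c[0]}0.png')[...,::-1].copy() for c in('top','side')}
print('top',at_z('top',[190+126/3.636,110+187/3.636],.062),'side',at_z('side',[180+193/5,125+392/5],.062))
for c in ims: 
    for rs in([.023],[.055],[.023,.055]): print(c,rs,fit_ring(ims[c],c,np.array([.520,.005]),rs,.062))
print('pot',fit_ring(ims['top'],'top',np.array([.522,.23]),[.044,.065],.026))
# overlay
vis=[]
p=np.array([.5654,-.2565,.0975])
for c,(x,y,w,h) in dict(top=(190,110,160,120),side=(180,125,160,120)).items():
    k=5;v=cv2.resize(ims[c][y:y+h,x:x+w],None,fx=k,fy=k,interpolation=2)[...,::-1].copy()
    m=(sil(c,p,.004)>.5).astype(np.uint8)[y:y+h,x:x+w];m=cv2.resize(m,None,fx=k,fy=k,interpolation=0)
    cv2.drawContours(v,cv2.findContours(m,0,1)[0],-1,(0,255,255),1)
    for r in(.023,.055):
        u=proj(c,circ(r,.062)+[.5217,.0065,0]);cv2.polylines(v,[(((u-[x,y])+.5)*k).astype(np.int32)],True,(255,255,0),1)
    vis.append(cv2.resize(v,(600,300) if 0 else (400,300)) if 0 else v)
cv2.imwrite('pics/ov.png',cv2.resize(np.hstack(vis),(800,300)) if 0 else cv2.resize(np.vstack([v[:,:600] for v in vis]),(375,750))[:,:] if 0 else np.hstack([vis[0][:,:],vis[1]])[:, :])
cv2.imwrite('pics/ov.png',cv2.resize(np.hstack(vis),(800,300)))
o=bot.get_obs();print(o['time'],o['ee_pos'],o['tcp_rot'],o['wrist_force'],o['opening'])
E
```

```text
top [0.5214 0.0048 0.062 ] side [0.5186 0.0084 0.062 ]
top [0.023] (array([0.52  , 0.0071]), np.float64(-140.15951538085938))
top [0.055] (array([0.5297, 0.005 ]), np.float64(-100.0291519165039))
top [0.023, 0.055] (array([0.5242, 0.005 ]), np.float64(-100.67208862304688))
side [0.023] (array([0.5229, 0.005 ]), np.float64(-106.08219146728516))
side [0.055] (array([0.52  , 0.0118]), np.float64(-66.6978530883789))
side [0.023, 0.055] (array([0.52  , 0.0085]), np.float64(-82.77774810791016))
pot (array([0.5261, 0.23  ]), np.float64(-89.56782531738281))
1.05 [ 0.2272 -0.5009  0.2313] [179.9983  -0.0002  24.3963] [ 0.5132 -0.1091  0.541 ] 0.08544705742686311
```

View pics/ov.png

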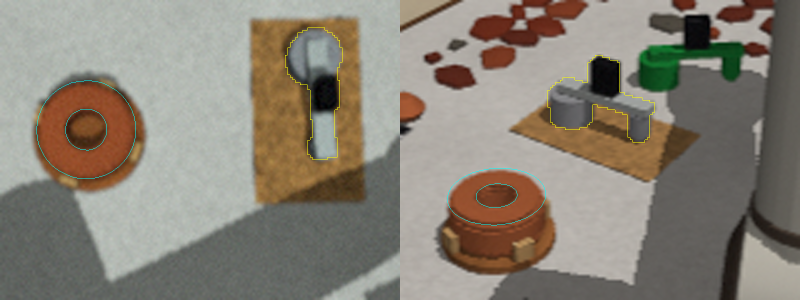

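```bash
cat > go.py <<'E'
import sys
from h import *
from scipy.spatial.transform import Rotation as R
# usage: go.py x y z yaw : prints tool-frame shift (cm) and turn (rad)
o=bot.get_obs();Rt=R.from_euler('xyz',o['tcp_rot'],degrees=True)
t=np.array([float(v) for v in sys.argv[1:4]]);G=R.from_euler('xyz',[180,0,float(sys.argv[4])],degrees=True)
print('t',round(o['time'],2),'pos',np.round(o['ee_pos'],4),'rot',np.round(o['tcp_rot'],2),'F',np.round(o['wrist_force'],1),'open',round(o['opening'],4))
print('shift now',np.round(Rt.inv().apply(t-o['ee_pos'])*100,2),'turn',np.round((Rt.inv()*G).as_rotvec(),3),'| shift after turn',np.round(G.inv().apply(t-o['ee_pos'])*100,2))
E
python3 -m pendant '[[[0,0,0,0,0,0.11,100],[0,0,0,0,0,0.11,100],[0,0,0,0,0,0.108,100],[3.5,-2,0,0,0,0,100],[3.5,-2,0,0,0,0,100]]]' 40
python3 go.py .5654 -.2565 .14 5.6
```

```text
time: 1.47
ee_pos: [0.2902, -0.4576, 0.2307]
tcp_rot: [180.0, 0.1, 4.2]
wrist_force: [0.7, -0.5, 0.3]
opening: 0.0852
t 1.47 pos [ 0.2902 -0.4576  0.2307] rot [1.7996e+02 8.0000e-02 4.1600e+00] F [ 0.7 -0.5  0.3] open 0.0852
shift now [ 28.92 -18.07   9.02] turn [ 0.001  0.001 -0.025] | shift after turn [ 29.35 -17.33   9.07]
```

```bash
python3 -m pendant '[[[3.3,-1.9,0,0,0,-0.025,100],[3.3,-1.9,0,0,0,0,100],[3.3,-1.9,0,0,0,0,100],[3.3,-1.9,0,0,0,0,100],[3.3,-1.9,0,0,0,0,100]]]' >/dev/null
python3 -m pendant '[[[3,-1.8,1,0,0,0,100],[3,-1.8,1,0,0,0,100],[3,-1.8,1,0,0,0,100],[2,-1,1,0,0,0,100],[0,0,0,0,0,0,100]]]' >/dev/null
python3 go.py .5654 -.2565 .14 5.6
```

```text
t 2.3 pos [ 0.5646 -0.2595  0.1891] rot [ 1.7985e+02 -1.1000e-01  5.7100e+00] F [ 0.8 -0.6  0.2] open 0.0855
shift now [ 0.1  -0.31  4.91] turn [ 0.003 -0.002  0.002] | shift after turn [ 0.11 -0.29  4.91]
```

```bash
python3 -m pendant '[[[0.1,-0.3,3,0,0,0,100],[0,0,3,0,0,0,100],[0,0,3,0,0,0,100],[0,0,2,0,0,0,100],[0,0,1.2,0,0,0,100]]]'
python3 go.py .5654 -.2565 .066 5.6
python3 - <<'E'
from h import *
a=save('top','t1')[110:230,260:420];b=save('side','s1')[105:225,180:340]
cv2.imwrite('pics/v1.png',cv2.resize(np.hstack([a,b])[...,::-1],(800,300),interpolation=2))
E
```

```text
time: 2.72
ee_pos: [0.5684, -0.256, 0.066]
tcp_rot: [179.6, -0.4, 6.0]
wrist_force: [0.6, 0.9, 0.9]
opening: 0.0851
t 2.72 pos [ 0.5684 -0.256   0.066 ] rot [179.64  -0.42   5.95] F [0.6 0.9 0.9] open 0.0851
shift now [-0.3   0.02 -0.  ] turn [ 0.006 -0.007  0.006] | shift after turn [-0.3   0.02 -0.  ]
```

View pics/v1.png

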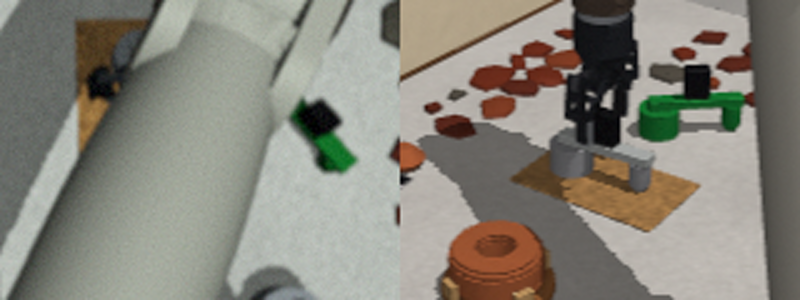

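The picture shows the fingers either side of the black block, at about (605,125) in the side crop. The top view is hidden by the arm. I'll centre it, level it and close.

```bash
python3 -m pendant '[[[-0.3,0,0,0.006,-0.007,0.006,100],[0,0,0,0,0,0,25],[0,0,0,0,0,0,10],[0,0,0,0,0,0,10],[0,0,0,0,0,0,10]]]' 60
python3 -m pendant '[[[0,0,0,0,0,0,10],[0,0,0,0,0,0,10],[0,0,0,0,0,0,10],[0,0,0,0,0,0,10],[0,0,0,0,0,0,10]]]'
python3 go.py .5654 -.2565 .066 5.6
```

```text
time: 3.23
ee_pos: [0.5658, -0.258, 0.0714]
tcp_rot: [179.9, -0.2, 5.5]
wrist_force: [-0.0, 1.0, -0.3]
opening: 0.0387
time: 3.65
ee_pos: [0.5664, -0.2583, 0.0726]
tcp_rot: [179.8, -0.3, 5.5]
wrist_force: [0.5, 0.7, -0.3]
opening: 0.0211
t 3.65 pos [ 0.5664 -0.2583  0.0726] rot [179.85  -0.26   5.5 ] F [ 0.5  0.7 -0.3] open 0.0211
shift now [-0.09 -0.19  0.65] turn [ 0.003 -0.005 -0.002] | shift after turn [-0.08 -0.19  0.66]
```

```bash
python3 -m pendant '[[[0,0,-1,0,0,0,10],[0,0,-2,0,0,0,10],[0,0,-3,0,0,0,10],[0,0,-3,0,0,0,10],[0,0,0,0,0,0,10]]]' 80
python3 go.py .574 .0065 .165 5.5
python3 - <<'E'
from h import *
b=save('side','s2')[85:245,180:340]
cv2.imwrite('pics/v2.png',cv2.resize(b[...,::-1],(500,500),interpolation=2))
E
```

```text
time: 4.07
ee_pos: [0.5634, -0.2568, 0.1641]
tcp_rot: [-179.9, 0.2, 5.5]
wrist_force: [1.3, -0.8, -1.5]
opening: 0.0212
t 4.07 pos [ 0.5634 -0.2568  0.1641] rot [-1.799e+02  1.700e-01  5.510e+00] F [ 1.3 -0.8 -1.5] open 0.0212
shift now [  3.58 -26.1   -0.06] turn [-0.002  0.003  0.   ] | shift after turn [  3.58 -26.1   -0.09]
```

View pics/v2.png

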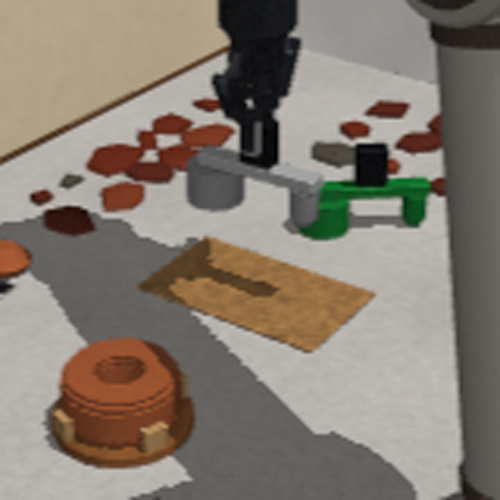

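```bash
python3 -m pendant '[[[0.5,-3.7,0,-0.002,0.003,0,10],[0.5,-3.7,0,0,0,0,10],[0.5,-3.7,0,0,0,0,10],[0.5,-3.7,0,0,0,0,10],[0.5,-3.7,0,0,0,0,10]]]'
python3 go.py .5748 .0116 .165 5.5
```

```text
time: 4.53
ee_pos: [0.5685, -0.0709, 0.1554]
tcp_rot: [-180.0, 0.5, 4.8]
wrist_force: [0.3, 0.1, -3.1]
opening: 0.0209
t 4.53 pos [ 0.5685 -0.0709  0.1554] rot [-179.97    0.47    4.84] F [ 0.3  0.1 -3.1] open 0.0209
shift now [ 1.32 -8.17 -0.96] turn [-0.001  0.008 -0.011] | shift after turn [ 1.42 -8.15 -0.96]
```

```bash
python3 -m pendant '[[[0.5,-2.7,-0.3,-0.001,0.008,-0.011,10],[0.5,-2.7,-0.3,0,0,0,10],[0.4,-2.7,-0.3,0,0,0,10],[0,0,0,0,0,0,10],[0,0,0,0,0,0,10]]]'
python3 go.py .5748 .0116 .155 5.5
python3 - <<'E'
from h import *
a=save('top','t3')[90:250,140:340];b=save('side','s3')[85:245,140:340]
cv2.imwrite('pics/v3.png',cv2.resize(np.hstack([a,b])[...,::-1],(800,320),interpolation=2))
E
```

```text
time: 4.95
ee_pos: [0.5711, 0.0229, 0.1575]
tcp_rot: [-179.8, 0.6, 5.9]
wrist_force: [-0.2, 0.3, -3.5]
opening: 0.0209
t 4.95 pos [0.5711 0.0229 0.1575] rot [-179.84    0.58    5.94] F [-0.2  0.3 -3.5] open 0.0209
shift now [0.25 1.16 0.25] turn [-0.003  0.01   0.008] | shift after turn [0.26 1.16 0.25]
```

View pics/v3.png

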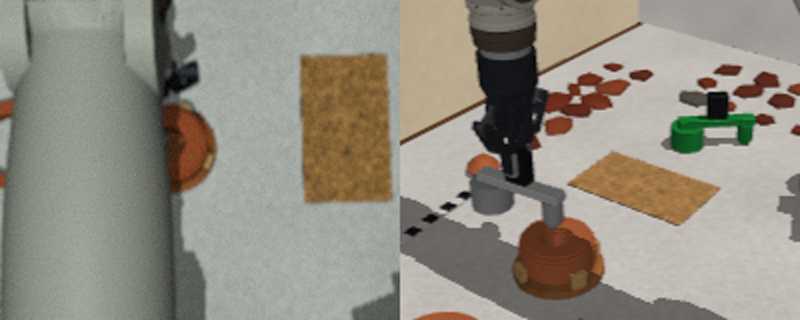

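The gauge is held level with the go prong close above the bore. It overshot about 11 mm in y, so I'll correct that and settle.

```bash
python3 -m pendant '[[[0.2,1.1,0.3,-0.003,0.01,0.008,10],[0,0,0,0,0,0,10],[0,0,0,0,0,0,10]]]' >/dev/null
python3 go.py .5748 .0116 .155 5.5
```

```text
t 5.3 pos [0.5741 0.0077 0.153 ] rot [1.7995e+02 6.0000e-02 5.2000e+00] F [ 0.2 -0.4 -4.4] open 0.0209
shift now [ 0.1  -0.38 -0.2 ] turn [ 0.001  0.001 -0.005] | shift after turn [ 0.11 -0.38 -0.2 ]
```

```bash
python3 -m pendant '[[[0.1,-0.25,0,0.001,0.001,-0.005,10],[0,0,0,0,0,0,10],[0,0,0,0,0,0,10],[0,0,0,0,0,0,10]]]' >/dev/null
python3 go.py .5748 .0116 .135 5.5
python3 - <<'E'
from fit import *
o=bot.get_obs();b=save('side','s4');y=np.radians(o['tcp_rot'][2])
gx,gy=o['ee_pos'][:2]-.0008*np.array([np.cos(y),np.sin(y)]);z=o['ee_pos'][2]-.0686
v=cv2.resize(b[120:245,150:310],(800,625),interpolation=2)[...,::-1].copy()
R=np.array([[np.cos(y),-np.sin(y),0],[np.sin(y),np.cos(y),0],[0,0,1]])
for P in PARTS:
    u=(proj('side',P@R.T+[gx,gy,z])-[150,120]+.5)*5;cv2.polylines(v,[cv2.convexHull(u.astype(np.int32))],True,(0,255,255),1)
u=(proj('side',circ(.023,.062)+[.5217,.0065,0])-[150,120]+.5)*5;cv2.polylines(v,[u.astype(np.int32)],True,(255,255,0),1)
cv2.imwrite('pics/v4.png',v[:600])
E
```

```text
t 5.63 pos [0.5747 0.0081 0.1526] rot [-1.7999e+02  3.0000e-02  5.2900e+00] F [-0.6 -0.7 -3.8] open 0.0207
shift now [ 0.04 -0.34  1.76] turn [-0.     0.001 -0.004] | shift after turn [ 0.04 -0.34  1.76]
```

View pics/v4.png

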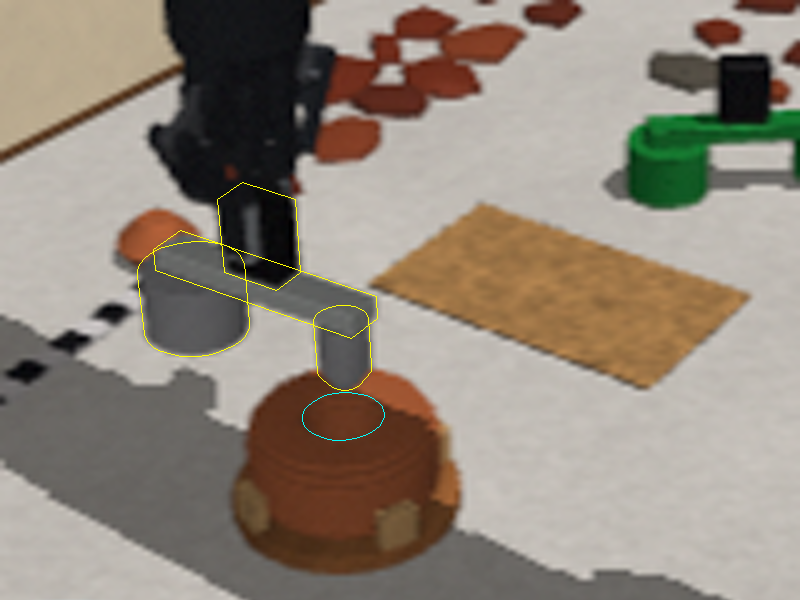

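The overlay matches the held gauge within about 1 px. The go prong sits roughly 3 mm off the bore centre in −y, so I'll correct that and lower.

```bash
python3 -m pendant '[[[0.05,-0.35,0.5,0,0,-0.004,10],[0,0,0.7,0,0,0,10],[0,0,0.5,0,0,0,10],[0,0,0,0,0,0,10],[0,0,0,0,0,0,10]]]' >/dev/null
python3 go.py .5748 .0116 .0906 5.5
```

```text
t 6.1 pos [0.5748 0.0125 0.1335] rot [-1.7999e+02  5.0000e-02  5.6000e+00] F [-0.8 -0.9 -3.6] open 0.021
shift now [-0.01  0.09  4.29] turn [-0.     0.001  0.002] | shift after turn [-0.01  0.09  4.29]
```

```bash
python3 -m pendant '[[[0,0.05,0.8,0,0,0,10],[0,0,0.8,0,0,0,10],[0,0,0.8,0,0,0,10],[0,0,0.5,0,0,0,10],[0,0,0,0,0,0,10]]]'
python3 go.py .5748 .0116 .0906 5.5
```

```text
time: 6.52
ee_pos: [0.5745, 0.012, 0.1008]
tcp_rot: [-180.0, 0.1, 5.6]
wrist_force: [0.0, -0.0, -4.7]
opening: 0.0208
t 6.52 pos [0.5745 0.012  0.1008] rot [-1.7998e+02  9.0000e-02  5.6000e+00] F [ 0.  -0.  -4.7] open 0.0208
shift now [0.02 0.05 1.02] turn [-0.     0.002  0.002] | shift after turn [0.02 0.05 1.02]
```

No lateral contact. Now the last 10 mm in small steps until the bar touches.

```bash
python3 -m pendant '[[[0,0,0.5,0,0,0,10],[0,0,0.2,0,0,0,10],[0,0,0,0,0,0,10]]]'
python3 -m pendant '[[[0,0,0.15,0,0,0,10],[0,0,0.1,0,0,0,10],[0,0,0,0,0,0,10]]]'
python3 go.py .5748 .0116 .0906 5.5
```

```text
time: 6.77
ee_pos: [0.5743, 0.012, 0.0926]
tcp_rot: [-180.0, 0.1, 5.6]
wrist_force: [-0.1, -0.2, -4.0]
opening: 0.0205
time: 7.02
ee_pos: [0.5746, 0.012, 0.0907]
tcp_rot: [-180.0, 0.1, 5.6]
wrist_force: [0.5, -0.1, -3.5]
opening: 0.0208
t 7.02 pos [0.5746 0.012  0.0907] rot [-1.7998e+02  6.0000e-02  5.6000e+00] F [ 0.5 -0.1 -3.5] open 0.0208
shift now [0.01 0.04 0.01] turn [-0.     0.001  0.002] | shift after turn [0.01 0.04 0.01]
```

```bash
for i in 1; do python3 -m pendant '[[[0,0,0.12,0,0,0,10],[0,0,0,0,0,0,10],[0,0,0,0,0,0,10]]]'; done
python3 -m pendant '[[[0,0,0.12,0,0,0,10],[0,0,0,0,0,0,10],[0,0,0,0,0,0,10]]]'
```

```text
time: 7.27
ee_pos: [0.5753, 0.012, 0.091]
tcp_rot: [-180.0, -0.1, 5.6]
wrist_force: [-0.0, -0.3, -3.9]
opening: 0.0208
time: 7.52
ee_pos: [0.5758, 0.0121, 0.0906]
tcp_rot: [-180.0, -0.2, 5.6]
wrist_force: [0.2, 0.3, -2.3]
opening: 0.0212
```

```bash
python3 -m pendant '[[[0,0,0.2,0,0,0,10],[0,0,0.2,0,0,0,10]]]'
python3 -m pendant '[[[0,0,0.25,0,0,0,10],[0,0,0.25,0,0,0,10]]]'
python3 - <<'E'
from h import *
b=save('side','s5')[130:250,150:310]
cv2.imwrite('pics/v5.png',cv2.resize(b[...,::-1],(640,480),interpolation=2))
E
```

```text
time: 7.68
ee_pos: [0.5761, 0.0121, 0.0904]
tcp_rot: [180.0, -0.3, 5.6]
wrist_force: [-9.5, -0.8, 17.7]
opening: 0.0208
time: 7.85
ee_pos: [0.5761, 0.0121, 0.0904]
tcp_rot: [180.0, -0.5, 5.6]
wrist_force: [-9.0, 1.4, 18.0]
opening: 0.0207
```

View pics/v5.png

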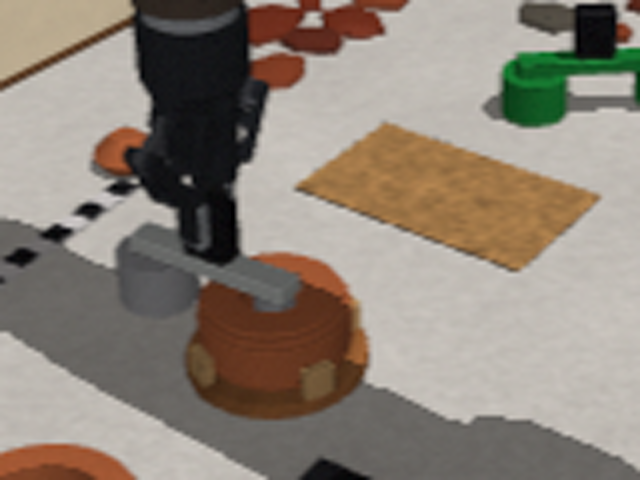

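The bar touches at TCP z 0.0904, where 0.0906 was predicted, and about 22 N builds with no further travel. In the picture the bar lies on the rim at (250,285) with the prong inside, so the go prong is home. Lifting out.

```bash
python3 -m pendant '[[[0,0,-0.5,0,-0.006,0,10],[0,0,-1.2,0,0,0,10],[0,0,-2,0,0,0,10],[0,0,-2,0,0,0,10],[0,0,-1.5,0,0,0,10]]]'
python3 -m pendant '[[[0,0,0,0,0,0,10],[0,0,0,0,0,0,10]]]'
python3 go.py .4702 .0015 .160 5.6
```

```text
time: 8.32
ee_pos: [0.5738, 0.0121, 0.1627]
tcp_rot: [180.0, 0.2, 5.6]
wrist_force: [0.5, 0.7, -4.1]
opening: 0.0209
time: 8.48
ee_pos: [0.5754, 0.0121, 0.1664]
tcp_rot: [180.0, -0.1, 5.6]
wrist_force: [-0.6, 0.2, -3.7]
opening: 0.021
t 8.48 pos [0.5754 0.0121 0.1664] rot [ 1.7998e+02 -7.0000e-02  5.6000e+00] F [-0.6  0.2 -3.7] open 0.021
shift now [-10.58   0.03   0.63] turn [ 0.    -0.001 -0.   ] | shift after turn [-10.58   0.03   0.64]
```

```bash
python3 -m pendant '[[[-2.5,0,0,0,0,0,10],[-2.5,0,0,0,0,0,10],[-2.5,0,0,0,0,0,10],[-1.5,0,0,0,0,0,10],[0,0,0,0,0,0,10]]]' >/dev/null
python3 -m pendant '[[[0,0,0,0,0,0,10],[0,0,0,0,0,0,10]]]' > /dev/null
python3 go.py .4702 .0015 .145 5.6
```

```text
t 9.07 pos [0.4816 0.0031 0.1583] rot [-179.99    0.38    5.6 ] F [ 0.1 -0.5 -3.9] open 0.0207
shift now [-1.14  0.05  1.34] turn [-0.     0.007  0.   ] | shift after turn [-1.15  0.05  1.33]
```

```bash
python3 -m pendant '[[[-0.8,0,0.3,0,0.006,0,10],[-0.3,0.05,0.3,0,0,0,10],[0,0,0.3,0,0,0,10],[0,0,0,0,0,0,10],[0,0,0,0,0,0,10]]]' >/dev/null
python3 go.py .4702 .0015 .1306 5.6
python3 - <<'E'
from fit import *
o=bot.get_obs();b=save('side','s6');y=np.radians(o['tcp_rot'][2])
gx,gy=o['ee_pos'][:2]-.0008*np.array([np.cos(y),np.sin(y)]);z=o['ee_pos'][2]-.0686
v=cv2.resize(b[120:245,150:310],(800,625),interpolation=2)[...,::-1].copy()
R=np.array([[np.cos(y),-np.sin(y),0],[np.sin(y),np.cos(y),0],[0,0,1]])
for P in PARTS:
    u=(proj('side',P@R.T+[gx,gy,z])-[150,120]+.5)*5;cv2.polylines(v,[cv2.convexHull(u.astype(np.int32))],True,(0,255,255),1)
u=(proj('side',circ(.023,.062)+[.5217,.0065,0])-[150,120]+.5)*5;cv2.polylines(v,[u.astype(np.int32)],True,(255,255,0),1)
cv2.imwrite('pics/v6.png',v[:600])
E
```

```text
t 9.48 pos [0.4729 0.0017 0.1468] rot [-1.7997e+02  1.2000e-01  5.6100e+00] F [ 0.7 -0.5 -2.2] open 0.021
shift now [-0.26 -0.01  1.62] turn [-0.     0.002  0.   ] | shift after turn [-0.27 -0.01  1.62]
```

View pics/v6.png

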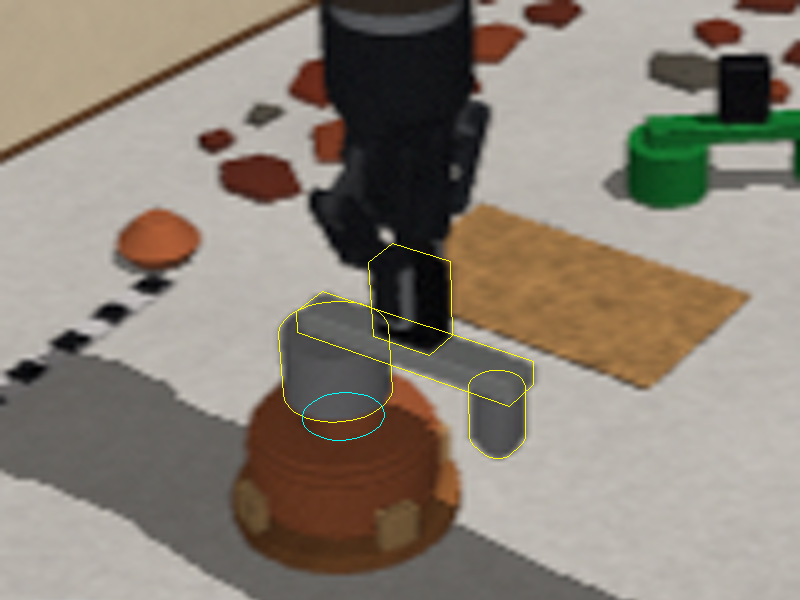

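The overlay fits, and the no-go prong is 16 mm above the bore and nearly centred. Lowering.

```bash
python3 -m pendant '[[[-0.25,0,0.5,0,0.002,0,10],[0,0,0.4,0,0,0,10],[0,0,0.2,0,0,0,10],[0,0,0,0,0,0,10]]]' >/dev/null
python3 go.py .4702 .0015 .1306 5.6
```

```text
t 9.87 pos [0.4709 0.0015 0.1344] rot [-1.7997e+02  1.0000e-02  5.6200e+00] F [ 0.3 -0.2 -4.1] open 0.0209
shift now [-0.07 -0.    0.38] turn [-0.001  0.     0.   ] | shift after turn [-0.07 -0.    0.38]
```

```bash
python3 -m pendant '[[[0,0,0.15,0,0,0,10],[0,0,0.1,0,0,0,10],[0,0,0,0,0,0,10]]]'
python3 -m pendant '[[[0,0,0.1,0,0,0,10],[0,0,0.1,0,0,0,10]]]'
python3 -m pendant '[[[0,0,0.1,0,0,0,10],[0,0,0.1,0,0,0,10]]]'
```

```text
time: 10.12
ee_pos: [0.4708, 0.0015, 0.1315]
tcp_rot: [-180.0, 0.0, 5.6]
wrist_force: [-0.0, -0.4, -4.6]
opening: 0.021
time: 10.28
ee_pos: [0.471, 0.0016, 0.1304]
tcp_rot: [-180.0, -0.0, 5.6]
wrist_force: [-4.5, 1.7, 8.7]
opening: 0.021
time: 10.45
ee_pos: [0.4709, 0.0016, 0.1304]
tcp_rot: [-180.0, -0.1, 5.6]
wrist_force: [-3.9, -0.4, 4.8]
opening: 0.0207
```

It touched at z 0.1304 (expected 0.1306) with about 9 N, so it is refused. I'll hold briefly, then lift.

```bash
python3 -m pendant '[[[0,0,0.08,0,0,0,10],[0,0,0.08,0,0,0,10],[0,0,0.08,0,0,0,10],[0,0,0.08,0,0,0,10],[0,0,0.08,0,0,0,10]]]'
python3 -m pendant '[[[0,0,-0.5,0,0,0,10],[0,0,-1.2,0,0,0,10],[0,0,-1.2,0,0,0,10],[0,0,0,0,0,0,10],[0,0,0,0,0,0,10]]]'
python3 go.py .5622 -.2583 .16 5.6
```

```text
time: 10.87
ee_pos: [0.4708, 0.0016, 0.1303]
tcp_rot: [180.0, -0.3, 5.6]
wrist_force: [-4.2, 0.1, 6.3]
opening: 0.0209
time: 11.28
ee_pos: [0.4711, 0.0016, 0.1619]
tcp_rot: [180.0, -0.3, 5.6]
wrist_force: [-0.5, -0.2, -3.5]
opening: 0.0212
t 11.28 pos [0.4711 0.0016 0.1619] rot [180.    -0.35   5.62] F [-0.5 -0.2 -3.5] open 0.0212
shift now [ 6.52 26.76  0.23] turn [ 0.    -0.006  0.   ] | shift after turn [ 6.53 26.76  0.19]
```

```bash
python3 -m pendant '[[[0.9,3.5,0,0,-0.006,0,10],[0.9,3.5,0,0,0,0,10],[0.9,3.5,0,0,0,0,10],[0.9,3.5,0,0,0,0,10],[0.9,3.5,0,0,0,0,10]]]' >/dev/null
python3 -m pendant '[[[0.7,2.5,0,0,0,0,10],[0.4,1.5,0,0,0,0,10],[0,0,0,0,0,0,10],[0,0,0,0,0,0,10]]]' >/dev/null
python3 go.py .557 -.25 .09 5.6
```

```text
t 12.03 pos [ 0.5526 -0.2161  0.1595] rot [-1.7992e+02 -4.0000e-02  5.8800e+00] F [ 0.3  0.6 -3.9] open 0.0207
shift now [0.09 3.43 6.94] turn [-0.001 -0.001  0.005] | shift after turn [0.11 3.42 6.95]
```

```bash
python3 -m pendant '[[[0.1,1.6,0.5,0,0,0.005,10],[0,1.2,1,0,0,0,10],[0,0,1.5,0,0,0,10],[0,0,1,0,0,0,10],[0,0,0,0,0,0,10]]]' >/dev/null
python3 go.py .557 -.25 .085 5.6
```

```text
t 12.45 pos [ 0.5563 -0.2441  0.1159] rot [-1.7989e+02 -1.0000e-02  5.7100e+00] F [-0.6  0.9 -4.1] open 0.021
shift now [0.01 0.6  3.09] turn [-0.002 -0.     0.002] | shift after turn [0.01 0.6  3.09]
```

```bash
python3 -m pendant '[[[0,0.5,0.8,-0.002,0,0.002,10],[0,0,1,0,0,0,10],[0,0,0.7,0,0,0,10],[0,0,0.2,0,0,0,10],[0,0,0,0,0,0,10]]]' >/dev/null
python3 go.py .557 -.25 .0726 5.6
```

```text
t 12.87 pos [ 0.5564 -0.2483  0.0861] rot [-1.7999e+02  2.0000e-02  5.6800e+00] F [ 0.1 -0.1 -4.7] open 0.0209
shift now [0.04 0.17 1.35] turn [-0.     0.     0.001] | shift after turn [0.04 0.17 1.35]
```

```bash
python3 -m pendant '[[[0,0,0.7,0,0,0,10],[0,0,0.4,0,0,0,10],[0,0,0.1,0,0,0,10],[0,0,0,0,0,0,10]]]'
python3 -m pendant '[[[0,0,0.1,0,0,0,10],[0,0,0.1,0,0,0,10]]]'
python3 -m pendant '[[[0,0,0.1,0,0,0,10],[0,0,0.1,0,0,0,10]]]'
```

```text
time: 13.2
ee_pos: [0.5569, -0.2481, 0.0736]
tcp_rot: [180.0, -0.0, 5.7]
wrist_force: [0.1, 0.3, -3.9]
opening: 0.0205
time: 13.37
ee_pos: [0.5574, -0.2482, 0.0726]
tcp_rot: [179.9, -0.1, 5.7]
wrist_force: [-1.3, 2.4, 6.7]
opening: 0.0209
time: 13.53
ee_pos: [0.5574, -0.2481, 0.0726]
tcp_rot: [179.9, -0.2, 5.7]
wrist_force: [-3.1, 2.1, 5.7]
opening: 0.0212
```

Standing on the mat. Releasing and withdrawing upward.

```bash
python3 -m pendant '[[[0,0,0,0,0,0,40],[0,0,0,0,0,0,60],[0,0,0,0,0,0,80],[0,0,0,0,0,0,80],[0,0,0,0,0,0,80]]]'
python3 -m pendant '[[[0,0,-1,0,0,0,80],[0,0,-2,0,0,0,80],[0,0,-3,0,0,0,80],[0,0,-4,0,0,0,80],[0,0,-4,0,0,0,80]]]'
python3 -m pendant '[[[-4,0,-1,0,0,0,80],[-4,0,0,0,0,0,80],[-4,0,0,0,0,0,80],[-4,0,0,0,0,0,80],[0,0,0,0,0,0,80]]]'
python3 -m pendant '[[[0,4,0,0,0,0,80],[0,4,0,0,0,0,80],[0,4,0,0,0,0,80],[0,4,0,0,0,0,80],[0,4,0,0,0,0,80]]]'
python3 -m pendant '[[[0,0,0,0,0,0,80],[0,0,0,0,0,0,80],[0,0,0,0,0,0,80]]]'
python3 - <<'E'
from fit import *
np.set_printoptions(precision=4,suppress=True)
a=save('top','t9');b=save('side','s9')
print('gauge',fit_gauge({'top':a},np.array([.5566,-.248,.098]),.004))
print('pot before/after',[fit_ring(cv2.imread(f'pics/{n}.png')[...,::-1],'top',np.array([.524,.231]),[.044,.065],.026)[0] for n in('t0','t9')])
cv2.imwrite('pics/v9.png',cv2.resize(np.hstack([a[90:290,100:410],b[100:300,120:430]])[...,::-1],(800,258),interpolation=2))
E
```

```text
time: 13.95
ee_pos: [0.5587, -0.2488, 0.0741]
tcp_rot: [179.8, -0.4, 5.7]
wrist_force: [-0.5, -0.1, -0.3]
opening: 0.0684
time: 14.37
ee_pos: [0.554, -0.2468, 0.2108]
tcp_rot: [-179.8, 0.4, 5.7]
wrist_force: [0.7, -1.0, 1.0]
opening: 0.0682
time: 14.78
ee_pos: [0.397, -0.2651, 0.235]
tcp_rot: [179.6, -0.5, 5.9]
wrist_force: [-0.8, 0.6, 0.8]
opening: 0.0683
time: 15.2
ee_pos: [0.4161, -0.4657, 0.2467]
tcp_rot: [179.1, -1.0, 6.2]
wrist_force: [0.5, -0.0, 0.2]
opening: 0.0684
time: 15.45
ee_pos: [0.4159, -0.4735, 0.2425]
tcp_rot: [179.3, -0.8, 5.9]
wrist_force: [0.2, 0.5, 0.1]
opening: 0.0683
gauge (array([ 0.557 , -0.248 ,  0.0978]), np.float64(56.8125), {'top': 712.0})
pot before/after [array([0.5264, 0.231 ]), array([0.5264, 0.231 ])]
```

View pics/v9.png

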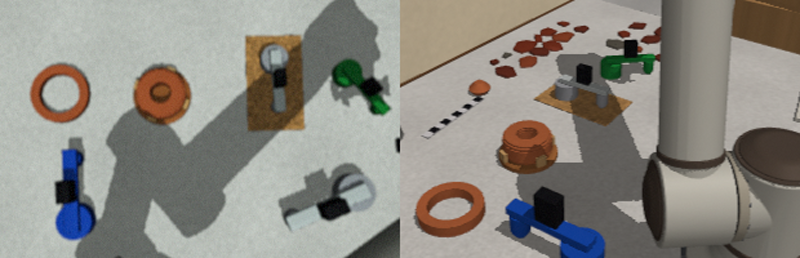

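The final picture shows the gauge upright on the mat, at (275,75) in the top crop. The pot ring is unmoved at (60,92), and the robot is clear.

```bash
python3 -c "
from workcell import bot
print(bot.job_done())"
```

```text
the job is handed in; nothing more can be done
None
```

The bore check is done and the job is handed in at about 15.6 s of the 58 s allowed; handing in reports no verdict. I used the smaller grey gauge, the one that stood on the cork mat.

- **Go prong:** it went fully home. The bar met the rim at TCP z 0.0904 m (0.0906 predicted), and pressing with about 22 N gave no further travel. I then lifted it out.
- **No-go prong:** it was set down over the same bore and refused. It stopped on the rim at TCP z 0.1304 m (0.1306 predicted) with about 10–13 N of contact and did not enter. I then lifted it off.
- **Gauge put back:** it stands upright on the mat at about (0.557, -0.248), fitted from the top picture, 9 mm or so from where it started, with the robot clear of everything.
- **Pot ring:** the circle fit gave the same position before and after, and it looks unmoved in the pictures. That fit barely searches around its starting guess, so it is weak evidence on its own.
- **Checks that disagreed:**
  - The first gauge fit from the side camera was about 15 mm off, because the grey table confused it. I used the top-camera fit instead, and it overlaid well in both views.
  - The automatic bore fits scattered by up to 10 mm, so I took the bore centre that overlaid well in both views. Both contact heights then came out within 0.2 mm of prediction.

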